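Stand up the cover and hold the shutter slide at its mark

ROBOT

A 6-joint arm with a two-finger parallel gripper is mounted at the origin on a cart in front of the work surface, level with it; the furniture and walls round the work are solid. World frame = base frame: x ahead of the robot, y to its left, z up, the work surface at z = 0. Lengths are in mm, angles in rad, forces in N, time in s.
With the tool pointing down it reaches from about 400 to 925 mm from the base axis. Payload 12.5 kg.
Tool frame: the origin (TCP) lies between the finger pads; the fingertips stand 11 mm ahead of it and the grasp point (between the pads) lies 8 mm behind it; y points along the fingers, x is the direction in which the jaws open and shut, and the axes are right-handed (so a half turn about y gives the same grasp; the last joint's range is limited). The gripper opens to 95 mm and grips with 3 to 60 N. Pads are 20 mm wide; open, the fingers measure 119 mm over their backs; the gripper's body (75 mm by 180 mm) begins 59 mm behind the grasp point.
Start: joints at [1.198, 0.491, 1.559, -0, 1.092, -0.106], TCP at [164.761, 602.909, 225.661] pointing down, gripper open.
Joint ranges: [-3.1, 3.1], [-0.84, 2.19], [0.05, 2.79], [-1.13, 4.28], [0.06, 2.93], [-2.69, 2.69]. Speed limits (rad/s): [2.22, 2.22, 2.79, 3.14, 3.14, 3.14].

INTERFACE

Orientations are given as [roll, pitch, yaw] about the fixed x, y, z axes, in that order (R = Rz(yaw) Ry(pitch) Rx(roll)).
In Python, from cell import env gives the robot as it stands.
- The arm moves only by the tool jog_arm, never from a script. Its argument "series" is a list of rows, each an object of numbers: "dx", "dy", "dz": the shift along the world's x, y, z in m; "rx", "ry", "rz": the turn, a rotation vector about the world's x, y, z in degrees; "gripper": the opening, from 0 (shut) to 1 (fully open). A call has 1 to 12 rows; each row shifts and turns the commanded pose from where the row before left it; what a row does not reach is not made up. A row lasts 1/10 s, in which the tool goes at most 50 mm and 8.59 degrees, less where a joint would pass 70% of its speed; a pose out of reach is approached as far as the arm can. A call is refused whole if a number of a shift passes 0.05 or a number of a turn 8.59, either way. A call with a gripper value outside its range is refused whole. The fingers move at their own pace and stop on an object; the grip force is fixed at half the most. Time passes only in rows, so rows that do not move let the fingers close. It gives the time, the measured TCP pose, the force and the opening at its end, in the units of the state.
- env.state(): the state, without advancing time (a new reading comes with each control period).
- env.read_camera(name): name is "scene" or "side" or "wrist"; returns the picture (384x512x3 uint8, red, green, blue); there is no depth.
- env.camera_info(name): a dict with "camera_matrix" (3x3 intrinsics, pixels), "k1" (the pictures are not rectified: a ray, as slopes to the right and down, at radius r is drawn at 1 + k1 r^2 times it, then the intrinsics apply), "R" (3x3) and "t" (3): a world point X has camera coordinates R X + t; the wrist camera has in their place "mount" (4x4, takes a point from camera to tool coordinates, whose origin is the TCP and whose axes are the tool frame's). Camera axes: x right, y down, z forward; pixel columns grow to the right and rows downward; lengths in mm; the calibration is good to about 2 mm. A picture is of the moment at which its call begins: read the wrist's pose just before it. camera_info takes no time and is no camera call.
- env.job_done(): hands the job in, once; it reports no verdict.
The state is a dict: "t": time; "joints": joint angles; "qvel": joint speeds; "tau": joint torques, N m; "eef_pos": TCP position; "tcp_rot": TCP orientation; "ft_force": force on the tool from outside, world axes, zero at the start; "moment": the same for the moment, N m; "opening": opening from 0.0 (shut) to 1.0 (fully open).
Only numpy, scipy, OpenCV 4.12 (cv2) and the standard library are available. Lean on these libraries where they do the work, as an engineer would, in place of code of your own. Each camera call takes 0.05 s, during which the arm holds its last target.

TASK

On the white shutter unit, fold the hinged grey cover up by its bow handle until it stands straight up, and leave it standing there by itself. Then take the black upright handle of the spring-loaded slide, pull it towards the front of the unit until the slide's pointer is level with the line on the index rider beside it, and hold it there: the program finishes while the gripper still holds the handle against the spring. Leave the index rider where it is set, and leave the things standing round and on the unit where they are.

Things in the scene. Friction and masses are not known exactly. Their poses are not given: they have to be found in the camera images.
- unit: White shutter unit fixed to the worktop, 245 x 150 mm; origin on the worktop, under the middle of its width, 115 mm behind its front end. Its +x runs to the back of the unit (away from the robot), +y to its left, z up. From x = -115 to 72 mm it is a low deck with its top 25 mm above the worktop; behind that, x = 72 to 130 mm, a housing 100 mm high. The slide and rider travel along the unit's -x (to the front). A vial stands on the housing's roof.
- cover (a joint): Angle of the grey hinged cover, rad: 0 = shut (level, over the deck), grows as it folds up and back, 1.57 = standing straight up, stop at 2.0. The hinge is stiff (0.3 N m friction), so the cover stays at any angle where it is left; it may start partly raised.
- cover_hinge (a point): Point on the cover's hinge axis in the middle of its width; the axis is parallel to the unit's y, 103 mm above the worktop, at the front top edge of the housing.
- cover_bar (a point): Middle of the round crossbar of the cover's bow handle: steel bar 10 mm in diameter, parallel to the hinge and 135 mm from its axis, in the plane of the cover; 70 mm clear length between its side arms, 35 mm clear gap between the bar and the edge of the 90 x 100 x 6 mm cover plate. Gripped across from above, the bar can turn between the finger pads while the cover is folded.
- slide (a joint): Travel of the shutter slide, m: 0 = home (spring holds it there), grows as it is pulled to the front (unit's -x), stop at 0.085. The spring pulls it back with 4 N at home and about 80 N/m more with travel (under 10 N at the mark).
- pull_slide: The sliding part: an aluminium plate 44 x 48 x 6 mm with an upright black handle on its middle, a post 14 mm (along the pull) x 22 mm (across); origin at the middle of the plate's underside, 25.5 mm above the worktop, on the handle's axis. The handle stands from 31.5 to 87.5 mm above the worktop, under the cover when that is shut, 70 mm in front of the hinge when home. Axes as the unit's. Room beside the handle on both sides (nothing over 40 mm above the worktop).
- handle_grip (a point): Point on the axis of the black handle where it is to be gripped, 67.5 mm above the worktop, 20 mm below its top. Moves with the slide.
- pointer (a point): Tip of the slide's pointer, a flat bar 6 mm wide with a thin line along its middle (this point), that sticks out to the unit's left by the scale, 31.5 mm above the worktop. Moves with the slide. Axes as the unit's.
- rider (a joint): Position of the index rider on its scale rail, m (grows to the front); it is already set, differently each time, and must not be shifted. The slide is at the mark when joint slide = 0.025 + joint rider.
- rider_mark (a point): Index line of the rider, at the edge that faces the pointer: a black block 14 x 18 x 8 mm with a white line across its top, on the scale rail at the left of the deck, top 37.5 mm above the worktop. Axes as the unit's. The pointer is level with it when both have the same position along the unit's x.
- vial: Glass vial with a screw cap, 27 mm diameter x 66 mm, standing on the housing's roof, origin under its foot. Leave alone.
- timer: Small white timer standing on its edge, 20 x 62 x 56 mm, origin under it, left of the unit. Leave alone.
- brown_bottle: Brown reagent bottle with a black cap, 62 mm diameter x 118 mm, origin under it, right of the unit. Leave alone.
- white_bottle: Small white bottle, 38 mm diameter x 75 mm, origin under it, right of the unit. Leave alone.
- cup: Clear measuring cup, 98 mm diameter x 112 mm, origin under it, left of the unit. Leave alone.

How it is judged (in metres and radians):
On the way, in this order (a step that is already met when the one before it is completed fails the run):
1. the cover stands straight up by itself, let go, with the slide still home (value of joint cover between 1.32 and 1.82 rad and value of joint slide below 0.01 m and contact force between the fingers and anything else below 0.2 N), for 0.2 s.
2. the slide is pulled to the rider's mark and held by the handle (x of pointer in the frame of rider_mark between -0.004 and 0.004 m and contact force between the fingers and pull_slide above 1 N and value of joint cover between 1.32 and 1.82 rad), for 0.3 s.
At the end, for the whole second after the job is handed in: The cover stands upright (1.57 rad, within 0.25 rad), the slide's pointer is within 4 mm of the rider's line along the unit's x and at rest, and the fingers hold the black handle (contact force over 1 N) (all of step 2 and velocity of joint slide between -0.01 and 0.01 m/s); the arm keeps its last pose, push and grip.
It fails at once if the index rider was shifted by more than 3 mm (distance of rider_mark from where it was at the start of the episode above 0.003 m).
It fails at once if a thing standing round or on the unit was pushed more than 25 mm (distance of any of vial, timer, brown_bottle, white_bottle, cup from where it was at the start of the episode above 0.025 m).
It also fails if it takes over 51 s, if anything falls off the work surface, if the arm or the gripper's body presses on something with over 40 N, if the wrist force passes 120 N, or if a joint passes its speed limit or range.

## Working session

There is one attempt and no reset: what is moved stays moved. The work goes in short steps, Python scripts to look and compute and a tool call to move; the robot and the scene stay as the last step left them, time stands still between calls to the robot, and variables do not carry over. Pictures are saved under pics/ and viewed, and the job is handed in when it is done.

Besides the shell and the picture viewer there is one more tool, called after "Call:" as a command line: name --argument value ..., lists and objects as JSON in quotes. jog_arm: Moves the arm, as the interface text tells. Its arguments: {"type":"object","properties":{"series":{"type":"array"}},"required":["series"]}

```bash
mkdir -p pics; ls
python3 - <<'E'
from cell import env
import cv2,json
s=env.state();print(s)
for n in ["scene","side","wrist"]:
    print(n,env.camera_info(n))
    cv2.imwrite(f"pics/{n}0.png",env.read_camera(n)[:,:,::-1])
E
```

```text
pics
{'t': 0.0, 'joints': array([ 1.19837053e+00,  4.91548477e-01,  1.55943931e+00,  2.87386038e-05,
        1.09164790e+00, -1.05593000e-01]), 'qvel': array([ 0.00026476, -0.00065933, -0.00043905,  0.0004082 , -0.00017708,
       -0.00106051]), 'tau': array([-7.38788476e-04, -6.12657881e+01, -2.58186579e+01,  6.91428920e-02,
        4.83929529e-02, -1.20214281e-04]), 'eef_pos': array([164.68799524, 602.69118169, 225.07210421]), 'tcp_rot': array([-1.57066105e+00,  1.03454196e-03,  1.30395034e+00]), 'ft_force': array([ 0.92832314, -1.11363524,  0.13771358]), 'moment': array([ 0.00165177, -0.01153631, -0.02571822]), 'opening': 0.9997126547662268}
scene {'camera_matrix': array([[486.9510779 ,   0.        , 250.9616412 ],
       [  0.        , 486.9510779 , 192.91913729],
       [  0.        ,   0.        ,   1.        ]]), 'k1': -0.0309961495803268, 'R': array([[ 0.78561722, -0.61870282,  0.0035208 ],
       [-0.45864093, -0.58617422, -0.66786846],
       [ 0.41527591,  0.52307418, -0.744271  ]]), 't': array([-455.22099227,  288.13252541, 1079.90899111])}
side {'camera_matrix': array([[
[... 242 characters left out ...]
6246, -0.67301138, -0.64921717],
       [ 0.29280825,  0.57949544, -0.76055793]]), 't': array([-506.69291717,  221.325297  ,  993.5843506 ])}
wrist {'camera_matrix': array([[299.9996022 ,   0.        , 255.97193982],
       [  0.        , 299.9996022 , 189.40942963],
       [  0.        ,   0.        ,   1.        ]]), 'k1': -0.018117808862962322, 'mount': array([[ 9.99997964e-01,  1.50000734e-05,  2.01764172e-03,
         7.12675782e-03],
       [-1.93079558e-03, -2.83196137e-01,  9.59060071e-01,
        -1.58975526e+02],
       [ 5.85774312e-04, -9.59062015e-01, -2.83195531e-01,
         8.09718355e+01],
       [ 0.00000000e+00,  0.00000000e+00,  0.00000000e+00,
         1.00000000e+00]])}
```

View pics/scene0.png

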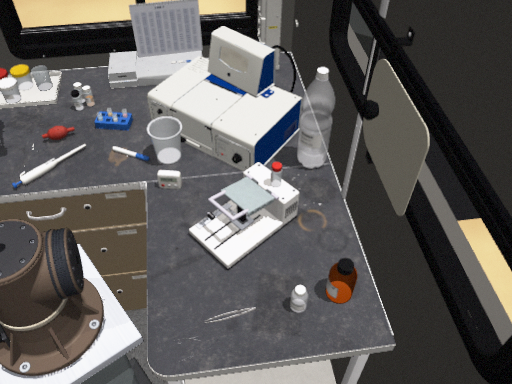

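View pics/side0.png

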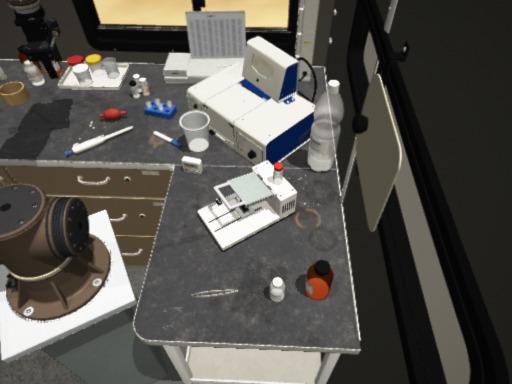

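View pics/wrist0.png

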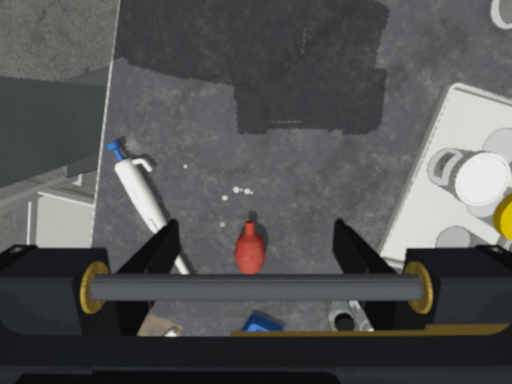

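The scene and side views show the white unit at about (245,215) and (247,205), the cover partly or fully shut. I'll zoom in on it.

Run:
```python
import cv2
a=cv2.imread("pics/scene0.png")[150:270,180:310]
cv2.imwrite("pics/scene0z.png",cv2.resize(a,None,fx=6,fy=5*1.0,interpolation=cv2.INTER_CUBIC) if 0 else cv2.resize(a,None,fx=5,fy=5,interpolation=cv2.INTER_CUBIC))
a=cv2.imread("pics/side0.png")[150:255,190:305]
cv2.imwrite("pics/side0z.png",cv2.resize(a,None,fx=5,fy=5,interpolation=cv2.INTER_CUBIC))
```

```text
(no output)
```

View pics/scene0z.png

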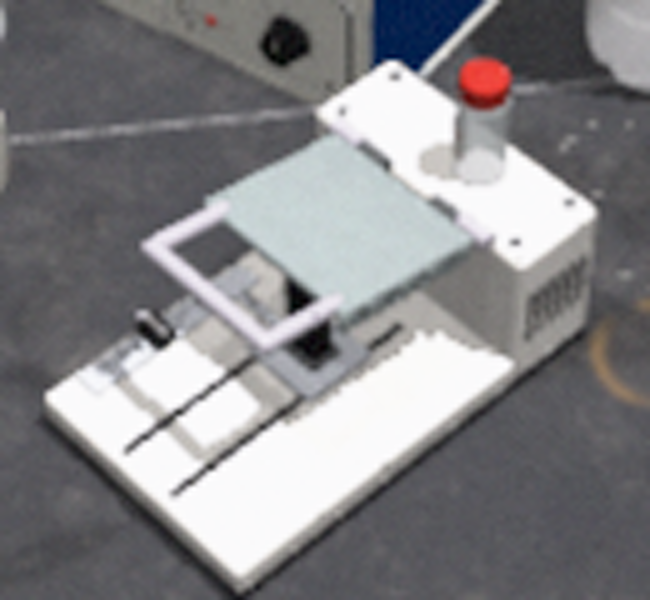

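View pics/side0z.png

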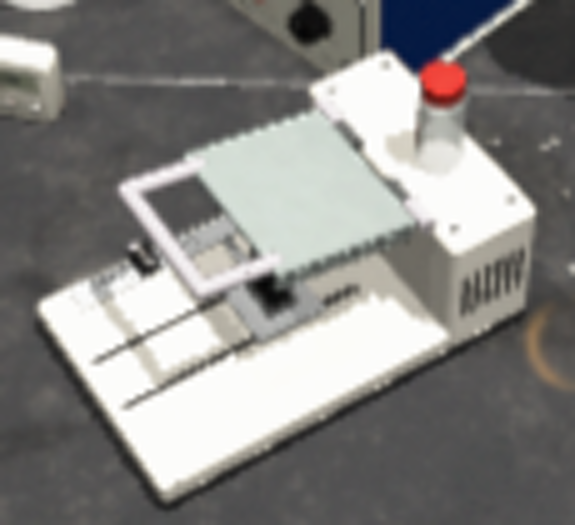

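The scene zoom shows the cover close to level. Its bar runs from (148,245) to (268,342) in the zoom, with the deck corners at (45,400) and (240,577), and the housing roof at (390,62), (597,212) and (520,268). I'll cast rays through these.

```bash
cat > h.py <<'E'
import numpy as np,cv2
from scipy.spatial.transform import Rotation as Ro
from cell import env
def ray(n,uv,st=None):
    c=env.camera_info(n);K=c["camera_matrix"]
    p=cv2.undistortPoints(np.array([[uv]],float),K,np.array([c["k1"],0,0,0,0.]))[0,0]
    d=np.array([p[0],p[1],1.])
    if n=="wrist":
        M=c["mount"];R=Ro.from_euler("xyz",st["tcp_rot"]).as_matrix()
        o=R@M[:3,3]+st["eef_pos"];d=R@M[:3,:3]@d
    else:
        o=-c["R"].T@c["t"];d=c["R"].T@d
    return o,d/np.linalg.norm(d)
def onz(n,uv,z,st=None):
    o,d=ray(n,uv,st);return o+d*(z-o[2])/d[2]
def tri(rs):
    A=sum(np.eye(3)-np.outer(d,d) for o,d in rs);b=sum((np.eye(3)-np.outer(d,d))@o for o,d in rs)
    return np.linalg.solve(A,b)
E
cat > m1.py <<'E'
from h import *
np.set_printoptions(precision=1,suppress=True)
S=lambda u,v:(180+u/5-.4,150+v/5-.4)
D=lambda u,v:(190+u/5-.4,150+v/5-.4)
for n,f,pts in (("scene",S,dict(FL=(45,400,25),FR=(240,577,25),HBL=(390,62,100),HBR=(597,212,100),HFR=(520,268,100))),("side",D,dict(FL=(38,305,25),FR=(165,490,25),HBL=(388,52,100),HBR=(535,208,100),HFR=(450,247,100)))):
    P={k:onz(n,f(*v[:2]),v[2]) for k,v in pts.items()}
    print(n,P)
    w=P["FL"]-P["FR"];w2=P["HBL"]-P["HBR"]
    print(np.linalg.norm(w),np.linalg.norm(w2),"yaw",np.degrees(np.arctan2(-w[0],w[1])),np.degrees(np.arctan2(-w2[0],w2[1])), np.linalg.norm((P["FL"]+P["FR"]-P["HBL"]-P["HBR"])[:2])/2)
    m=(P["HBL"]+P["HBR"]-P["FL"]-P["FR"])/2; print("axis yaw",np.degrees(np.arctan2(m[1],m[0])))
    print("origin",(P["FL"]+P["FR"])/2+m/245*115)
for a,b in (((148,245),(124,187)),((268,342),(205,290))):
    print("bar",tri([ray("scene",S(*a)),ray("side",D(*b))]))
E
python3 m1.py
```

```text
scene {'FL': array([383.9,   5.3,  25. ]), 'FR': array([ 398.4, -140.2,   25. ]), 'HBL': array([623.5,  28.3, 100. ]), 'HBR': array([ 638.1, -117.8,  100. ]), 'HFR': array([ 584., -122.,  100.])}
146.22576170088388 146.82937263993512 yaw 5.693426635498636 5.69991926999698 240.6929383016202
axis yaw 5.416381671813481
origin [503.7 -56.8  60.2]
side {'FL': array([383.3,   3.2,  25. ]), 'FR': array([ 397.7, -143.6,   25. ]), 'HBL': array([623.1,  24.2, 100. ]), 'HBR': array([ 637.1, -118.8,  100. ]), 'HFR': array([ 582.2, -121. ,  100. ])}
147.5502732506555 143.73197711320714 yaw 5.602142695936933 5.593135142878217 240.62591090071624
axis yaw 5.462128107336152
origin [503.  -59.5  60.2]
bar [436.9 -20.6 127.3]
bar [ 446.1 -103.6  127.4]
```

Yaw is about 5.5° and the unit origin is at about (504,-58). The bar middle is at (441.5,-62,127.4), 136 mm from the hinge against 135 expected, so the cover angle is about 0.18 rad. Now I'll move towards it in an arc.

Call:
jog_arm --series '[{"dx":0.022,"dy":-0.028,"dz":0.003,"rz":-5,"gripper":0.34},{"dx":0.022,"dy":-0.028,"dz":0.003,"rz":-5},{"dx":0.022,"dy":-0.028,"dz":0.003,"rz":-5},{"dx":0.022,"dy":-0.028,"dz":0.003,"rz":-5},{"dx":0.022,"dy":-0.028,"dz":0.003,"rz":-5},{"dx":0.022,"dy":-0.028,"dz":0.003,"rz":-5},{"dx":0.022,"dy":-0.028,"dz":0.003,"rz":-5},{"dx":0.022,"dy":-0.028,"dz":0.003,"rz":-5},{"dx":0.022,"dy":-0.028,"dz":0.003,"rz":-5},{"dx":0.022,"dy":-0.028,"dz":0.003,"rz":-5},{"dx":0.022,"dy":-0.028,"dz":0.003,"rz":-5},{"dx":0.022,"dy":-0.028,"dz":0.003,"rz":-5}]'

```text
$.series[0]: bad value
```

Call:
jog_arm --series '[{"dx":0.022,"dy":-0.028,"dz":0.003,"rx":0,"ry":0,"rz":-5,"gripper":0.34},{"dx":0.022,"dy":-0.028,"dz":0.003,"rx":0,"ry":0,"rz":-5,"gripper":0.34},{"dx":0.022,"dy":-0.028,"dz":0.003,"rx":0,"ry":0,"rz":-5,"gripper":0.34},{"dx":0.022,"dy":-0.028,"dz":0.003,"rx":0,"ry":0,"rz":-5,"gripper":0.34}]'

```text
t: 0.55
eef_pos: [253.3, 489.7, 237.6]
tcp_rot: [-1.571, 0.0, 0.952]
ft_force: [0.8, -0.3, 0.5]
opening: 0.72
```

Call:
jog_arm --series '[{"dx":0.022,"dy":-0.028,"dz":0.003,"rx":0,"ry":0,"rz":-3,"gripper":0.34},{"dx":0.022,"dy":-0.028,"dz":0.003,"rx":0,"ry":0,"rz":-3,"gripper":0.34},{"dx":0.022,"dy":-0.028,"dz":0.003,"rx":0,"ry":0,"rz":-3,"gripper":0.34},{"dx":0.022,"dy":-0.028,"dz":0.003,"rx":0,"ry":0,"rz":-3,"gripper":0.34},{"dx":0.022,"dy":-0.028,"dz":0.003,"rx":0,"ry":0,"rz":-3,"gripper":0.34},{"dx":0.022,"dy":-0.028,"dz":0.003,"rx":0,"ry":0,"rz":-3,"gripper":0.34},{"dx":0.022,"dy":-0.028,"dz":0.003,"rx":0,"ry":0,"rz":-3,"gripper":0.34},{"dx":0.022,"dy":-0.028,"dz":0.003,"rx":0,"ry":0,"rz":-3,"gripper":0.34},{"dx":0,"dy":-0.04,"dz":0,"rx":0,"ry":0,"rz":-3,"gripper":0.34},{"dx":0,"dy":-0.04,"dz":0,"rx":0,"ry":0,"rz":-3,"gripper":0.34},{"dx":0,"dy":-0.04,"dz":0,"rx":0,"ry":0,"rz":-3,"gripper":0.34},{"dx":0,"dy":-0.04,"dz":0,"rx":0,"ry":0,"rz":-3,"gripper":0.34}]'

```text
t: 1.75
eef_pos: [428.4, 105.4, 261.6]
tcp_rot: [-1.571, 0.0, 0.325]
ft_force: [1.0, -1.2, 0.3]
opening: 0.338
```

Call:
jog_arm --series '[{"dx":0,"dy":-0.04,"dz":0,"rx":0,"ry":0,"rz":-3,"gripper":0.34},{"dx":0,"dy":-0.04,"dz":0,"rx":0,"ry":0,"rz":-3,"gripper":0.34},{"dx":0,"dy":-0.04,"dz":0,"rx":0,"ry":0,"rz":-3,"gripper":0.34},{"dx":0,"dy":-0.03,"dz":0,"rx":0,"ry":0,"rz":-3,"gripper":0.34},{"dx":0,"dy":0,"dz":0,"rx":0,"ry":0,"rz":0,"gripper":0.34},{"dx":0,"dy":0,"dz":0,"rx":0,"ry":0,"rz":0,"gripper":0.34}]'

```text
t: 2.35
eef_pos: [428.6, -43.4, 261.6]
tcp_rot: [-1.571, 0.0, 0.116]
ft_force: [-1.0, 1.0, 0.0]
opening: 0.337
```

Run:
```python
from h import *
s=env.state();print(s)
cv2.imwrite("pics/w1.png",env.read_camera("wrist")[:,:,::-1])
import pickle;pickle.dump(s,open("w1.pkl","wb"))
```

```text
{'t': 2.35, 'joints': array([-2.54582501e-01,  1.69183902e-01,  1.95507410e+00,  1.92166431e-04,
        1.01761600e+00, -3.70684200e-01]), 'qvel': array([ 0.0338999 , -0.00388405,  0.001814  ,  0.00147426,  0.00118721,
       -0.00067015]), 'tau': array([-1.53429374e+00, -3.68784356e+01, -2.46997797e+01, -9.26575565e-03,
        3.72999755e-02, -3.61862825e-02]), 'eef_pos': array([428.60332204, -43.39612367, 261.55428913]), 'tcp_rot': array([-1.57054203e+00,  2.03022653e-04,  1.16000738e-01]), 'ft_force': array([-0.98166585,  0.95039373,  0.02536438]), 'moment': array([-0.09332929,  0.01044775, -0.00278292]), 'opening': 0.3371227392982993}
```

View pics/w1.png

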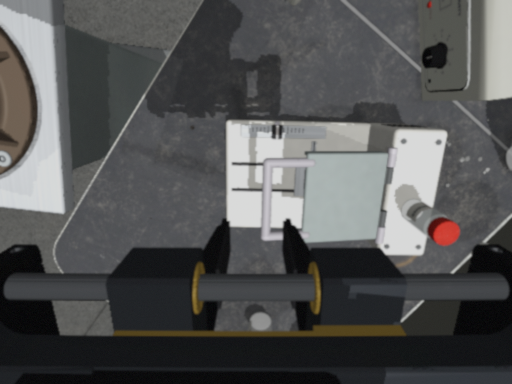

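The wrist view shows the bar at column 267, rows 160–240, the rider at (277,131) with the scale, and the deck corner at (227,121). I'll measure from this.

Run:
```python
from h import *
import pickle
np.set_printoptions(precision=1,suppress=True)
s=pickle.load(open("w1.pkl","rb"))
for k,uv,z in (("barL",(268,162),127),("barR",(266.5,238),127),("FL",(227,121),25),("HBL",(446,130),100),("HFL",(393,128),100),("HFR",(381,253),100),("HBR",(424,255),100),("rider",(277,131),37.5)):
    P=onz("wrist",uv,z,s);d=P[:2]-[503.5,-58];y=np.radians(5.5);c,q=np.cos(y),np.sin(y)
    print(k,P,"unit",c*d[0]+q*d[1],-q*d[0]+c*d[1])
a=cv2.imread("pics/w1.png")[105:260,215:460];cv2.imwrite("pics/w1z.png",cv2.resize(a,None,fx=3.2,fy=3.2,interpolation=cv2.INTER_CUBIC))
```

```text
barL [437.3 -19.5 127. ] unit -62.247613707612516 44.675811517513054
barR [ 446.2 -101.6  127. ] unit -61.21650764167937 -37.934130141280555
FL [384.4   8.2  25. ] unit -112.2114461524903 77.27639824227786
HBL [622.2  31.7 100. ] unit 126.71428124202768 77.93846704564612
HFL [565.4  26.9 100. ] unit 69.71499386919007 78.62354780185828
HFR [ 586.9 -118.1  100. ] unit 77.25271417310866 -67.80205567817941
HBR [ 639.2 -114.9  100. ] unit 129.5767390152201 -69.61885398678895
rider [449.1   4.1  37.5] unit -48.14845689494244 67.02260608048725
```

View pics/w1z.png

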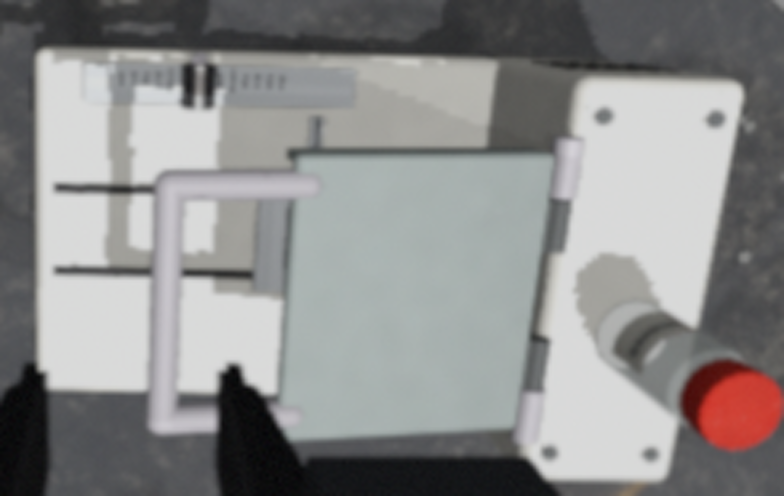

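Call:
jog_arm --series '[{"dx":0.013,"dy":-0.0175,"dz":-0.03,"rx":0,"ry":0,"rz":-1,"gripper":0.34},{"dx":0,"dy":0,"dz":-0.03,"rx":0,"ry":0,"rz":0,"gripper":0.34},{"dx":0,"dy":0,"dz":-0.03,"rx":0,"ry":0,"rz":0,"gripper":0.34},{"dx":0,"dy":0,"dz":-0.015,"rx":0,"ry":0,"rz":0,"gripper":0.34},{"dx":0,"dy":0,"dz":0,"rx":0,"ry":0,"rz":0,"gripper":0.34},{"dx":0,"dy":0,"dz":0,"rx":0,"ry":0,"rz":0,"gripper":0.34}]'

```text
t: 3.0
eef_pos: [442.0, -59.9, 157.0]
tcp_rot: [-1.571, -0.0, 0.101]
ft_force: [-0.3, -0.1, 0.7]
opening: 0.341
```

Run:
```python
from h import *
s=env.state();print(s["eef_pos"],s["tcp_rot"])
a=env.read_camera("scene")[:,:,::-1][130:260,180:310]
cv2.imwrite("pics/s2.png",cv2.resize(a,None,fx=4.5,fy=4.5,interpolation=cv2.INTER_CUBIC))
cv2.imwrite("pics/w2.png",env.read_camera("wrist")[:,:,::-1])
```

```text
[442.00462517 -59.86300949 157.04180914] [-1.57072289e+00 -2.19318242e-05  1.01270667e-01]
```

View pics/s2.png

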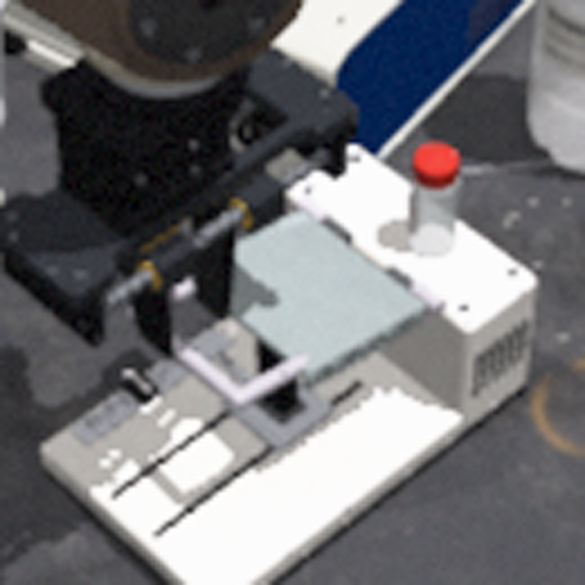

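View pics/w2.png

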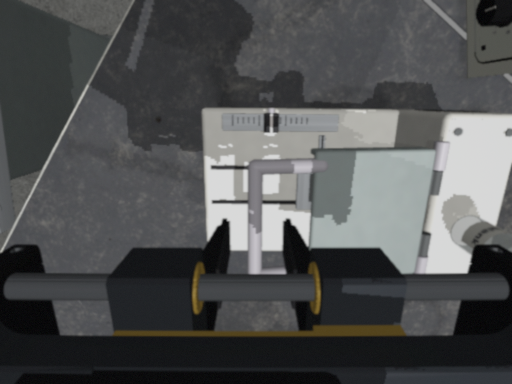

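The bar, at column 255 in the wrist view, sits centred between the fingers. I'll lower and close.

Call:
jog_arm --series '[{"dx":0,"dy":0,"dz":-0.02,"rx":0,"ry":0,"rz":0,"gripper":0.34},{"dx":0,"dy":0,"dz":-0.018,"rx":0,"ry":0,"rz":0,"gripper":0.34},{"dx":0,"dy":0,"dz":0,"rx":0,"ry":0,"rz":0,"gripper":0.34},{"dx":0,"dy":0,"dz":0,"rx":0,"ry":0,"rz":0,"gripper":0.34}]'

```text
t: 3.5
eef_pos: [442.1, -60.6, 119.5]
tcp_rot: [-1.571, -0.001, 0.1]
ft_force: [0.5, -0.5, -0.3]
opening: 0.34
```

Call:
jog_arm --series '[{"dx":0,"dy":0,"dz":0,"rx":0,"ry":0,"rz":0,"gripper":0},{"dx":0,"dy":0,"dz":0,"rx":0,"ry":0,"rz":0,"gripper":0},{"dx":0,"dy":0,"dz":0,"rx":0,"ry":0,"rz":0,"gripper":0},{"dx":0,"dy":0,"dz":0,"rx":0,"ry":0,"rz":0,"gripper":0},{"dx":0,"dy":0,"dz":0,"rx":0,"ry":0,"rz":0,"gripper":0}]'

```text
t: 4.0
eef_pos: [441.3, -60.6, 118.8]
tcp_rot: [-1.571, 0.001, 0.1]
ft_force: [-4.3, -2.4, 2.9]
opening: 0.093
```

Run:
```python
import numpy as np
a=np.linspace(.18,1.57,21);x=-135*np.cos(a);z=135*np.sin(a);y=np.radians(5.65)
X=np.round((x-x[0])*np.cos(y)*2)/2;Y=np.round((x-x[0])*np.sin(y)*2)/2;Z=np.round((z-z[0])*2)/2
for r in zip(np.diff(X),np.diff(Y),np.diff(Z)):print(r)
print(X[-1],Y[-1],Z[-1])
```

```text
(np.float64(2.0), np.float64(0.0), np.float64(9.0))
(np.float64(2.5), np.float64(0.5), np.float64(9.0))
(np.float64(3.5), np.float64(0.5), np.float64(9.0))
(np.float64(3.5), np.float64(0.0), np.float64(8.5))
(np.float64(4.5), np.float64(0.5), np.float64(8.5))
(np.float64(5.0), np.float64(0.5), np.float64(7.5))
(np.float64(5.5), np.float64(0.5), np.float64(8.0))
(np.float64(6.0), np.float64(0.5), np.float64(7.0))
(np.float64(6.5), np.float64(1.0), np.float64(6.5))
(np.float64(7.0), np.float64(0.5), np.float64(6.5))
(np.float64(7.5), np.float64(1.0), np.float64(5.5))
(np.float64(7.5), np.float64(0.5), np.float64(5.5))
(np.float64(8.5), np.float64(1.0), np.float64(4.5))
(np.float64(8.0), np.float64(0.5), np.float64(4.0))
(np.float64(9.0), np.float64(1.0), np.float64(3.5))
(np.float64(8.5), np.float64(1.0), np.float64(3.0))
(np.float64(9.5), np.float64(1.0), np.float64(2.5))
(np.float64(9.0), np.float64(0.5), np.float64(1.5))
(np.float64(9.0), np.float64(1.0), np.float64(1.0))
(np.float64(9.5), np.float64(1.0), np.float64(0.5))
132.0 13.0 111.0
```

Call:
jog_arm --series '[{"dx":0.002,"dy":0,"dz":0.009,"rx":0,"ry":0,"rz":0,"gripper":0},{"dx":0.0025,"dy":0.0005,"dz":0.009,"rx":0,"ry":0,"rz":0,"gripper":0},{"dx":0.0035,"dy":0.0005,"dz":0.009,"rx":0,"ry":0,"rz":0,"gripper":0},{"dx":0.0035,"dy":0,"dz":0.0085,"rx":0,"ry":0,"rz":0,"gripper":0},{"dx":0.0045,"dy":0.0005,"dz":0.0085,"rx":0,"ry":0,"rz":0,"gripper":0},{"dx":0.005,"dy":0.0005,"dz":0.0075,"rx":0,"ry":0,"rz":0,"gripper":0}]'

```text
t: 4.6
eef_pos: [460.2, -58.7, 170.7]
tcp_rot: [-1.57, 0.006, 0.101]
ft_force: [-18.7, -8.4, 6.6]
opening: 0.095
```

Call:
jog_arm --series '[{"dx":0.004,"dy":0.0005,"dz":0.008,"rx":0,"ry":0,"rz":0,"gripper":0},{"dx":0.005,"dy":0.0005,"dz":0.007,"rx":0,"ry":0,"rz":0,"gripper":0},{"dx":0.0065,"dy":0.001,"dz":0.0065,"rx":0,"ry":0,"rz":0,"gripper":0},{"dx":0.007,"dy":0.0005,"dz":0.0065,"rx":0,"ry":0,"rz":0,"gripper":0},{"dx":0.0075,"dy":0.001,"dz":0.0055,"rx":0,"ry":0,"rz":0,"gripper":0},{"dx":0.0075,"dy":0.0005,"dz":0.0055,"rx":0,"ry":0,"rz":0,"gripper":0}]'

```text
t: 5.2
eef_pos: [498.4, -55.1, 211.1]
tcp_rot: [-1.572, 0.004, 0.1]
ft_force: [-17.3, -6.6, 15.5]
opening: 0.096
```

Call:
jog_arm --series '[{"dx":0.0075,"dy":0.001,"dz":0.0065,"rx":0,"ry":0,"rz":0,"gripper":0},{"dx":0.008,"dy":0.0005,"dz":0.005,"rx":0,"ry":0,"rz":0,"gripper":0},{"dx":0.009,"dy":0.001,"dz":0.0035,"rx":0,"ry":0,"rz":0,"gripper":0},{"dx":0.0085,"dy":0.001,"dz":0.003,"rx":0,"ry":0,"rz":0,"gripper":0},{"dx":0.0095,"dy":0.001,"dz":0.0025,"rx":0,"ry":0,"rz":0,"gripper":0},{"dx":0.009,"dy":0.0005,"dz":0.0015,"rx":0,"ry":0,"rz":0,"gripper":0},{"dx":0.009,"dy":0.001,"dz":0.001,"rx":0,"ry":0,"rz":0,"gripper":0},{"dx":0.0095,"dy":0.001,"dz":0.0005,"rx":0,"ry":0,"rz":0,"gripper":0},{"dx":0,"dy":0,"dz":0,"rx":0,"ry":0,"rz":0,"gripper":0}]'

```text
t: 6.1
eef_pos: [571.6, -48.0, 234.0]
tcp_rot: [-1.572, -0.003, 0.1]
ft_force: [1.4, -4.1, 4.8]
opening: 0.096
```

Run:
```python
from h import *
s=env.state();print(s["eef_pos"],s["tcp_rot"],s["ft_force"])
a=env.read_camera("scene")[:,:,::-1][110:260,180:310]
b=env.read_camera("side")[:,:,::-1][110:260,180:310]
cv2.imwrite("pics/s3.png",cv2.resize(np.hstack([a,b]),None,fx=3,fy=3,interpolation=cv2.INTER_CUBIC))
```

```text
[571.64793299 -47.95473967 234.04019921] [-1.57208394 -0.00275126  0.0998115 ] [ 1.41703317 -4.05991568  4.76134837]
```

View pics/s3.png

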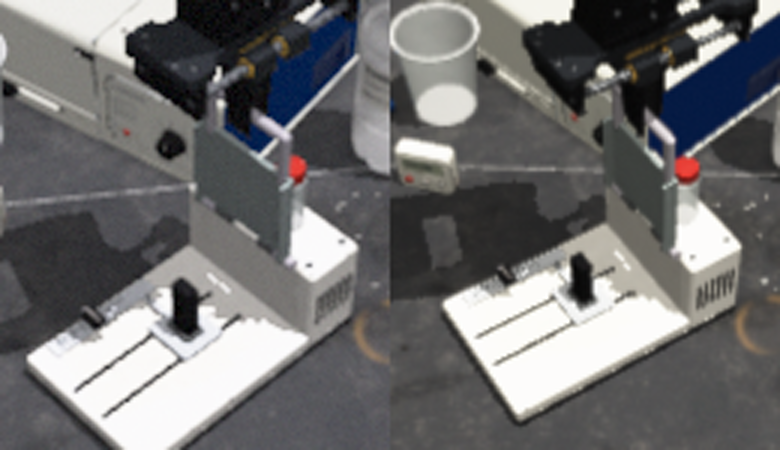

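Both views show the cover upright and the slide home, with the handle uncovered. I'll open and lift away.

Call:
jog_arm --series '[{"dx":0,"dy":0,"dz":0,"rx":0,"ry":0,"rz":0,"gripper":0.34},{"dx":0,"dy":0,"dz":0,"rx":0,"ry":0,"rz":0,"gripper":0.34},{"dx":0,"dy":0,"dz":0,"rx":0,"ry":0,"rz":0,"gripper":0.34},{"dx":0,"dy":0,"dz":0,"rx":0,"ry":0,"rz":0,"gripper":0.34},{"dx":0,"dy":0,"dz":0.02,"rx":0,"ry":0,"rz":0,"gripper":0.34},{"dx":0,"dy":0,"dz":0.03,"rx":0,"ry":0,"rz":0,"gripper":0.34},{"dx":0,"dy":0,"dz":0.03,"rx":0,"ry":0,"rz":0,"gripper":0.34},{"dx":-0.03,"dy":-0.003,"dz":0.01,"rx":0,"ry":0,"rz":0,"gripper":0.34},{"dx":-0.03,"dy":-0.003,"dz":0,"rx":0,"ry":0,"rz":0,"gripper":0.34},{"dx":-0.04,"dy":-0.004,"dz":0,"rx":0,"ry":0,"rz":0,"gripper":0.34},{"dx":-0.04,"dy":-0.004,"dz":0,"rx":0,"ry":0,"rz":0,"gripper":0.34},{"dx":0,"dy":0,"dz":0,"rx":0,"ry":0,"rz":0,"gripper":0.34}]'

```text
t: 7.4
eef_pos: [426.7, -61.3, 323.0]
tcp_rot: [-1.571, 0.0, 0.099]
ft_force: [0.5, 0.8, -0.9]
opening: 0.342
```

Run:
```python
from h import *
import pickle
s=env.state();print(s["eef_pos"],s["tcp_rot"],s["ft_force"],s["joints"])
pickle.dump(s,open("w4.pkl","wb"))
w=env.read_camera("wrist")[:,:,::-1];cv2.imwrite("pics/w4.png",w)
a=env.read_camera("scene")[:,:,::-1];cv2.imwrite("pics/s4.png",a)
b=env.read_camera("side")[:,:,::-1];cv2.imwrite("pics/d4.png",b)
c=np.hstack([a[110:270,180:310],b[110:270,180:310]])
cv2.imwrite("pics/s4z.png",cv2.resize(c,None,fx=3,fy=3,interpolation=cv2.INTER_CUBIC))
```

```text
[426.67871676 -61.28571881 323.04083242] [-1.57068891e+00  3.80414215e-04  9.91255527e-02] [ 0.46684273  0.75240246 -0.85987066] [-2.96111317e-01  1.06575603e-01  1.85461328e+00 -5.11764741e-05
  1.18079621e+00 -3.95217383e-01]
```

View pics/s4z.png

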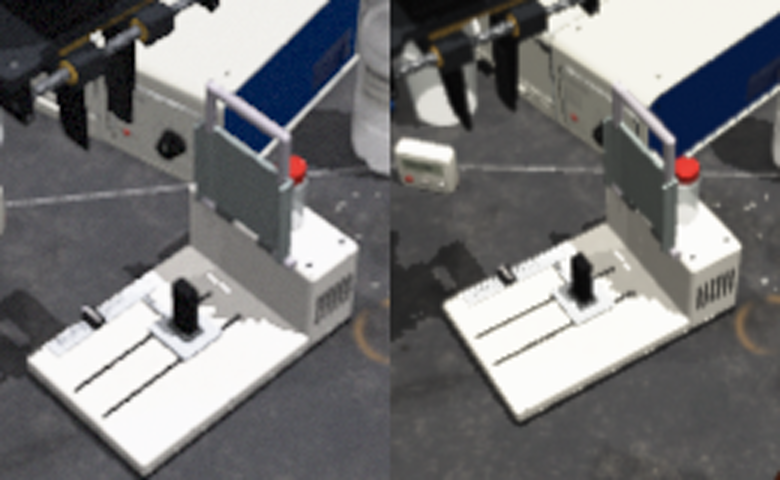

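View pics/w4.png

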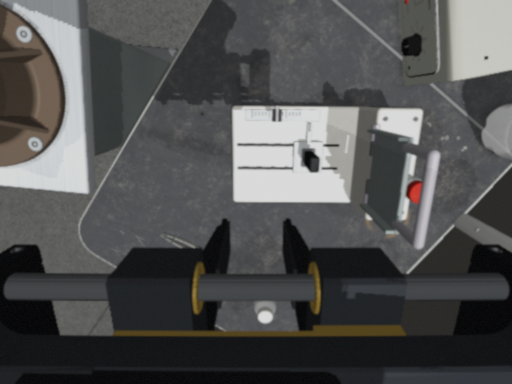

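The cover stands by itself. In the wrist view the handle top is at about (312,164), the rider at (277,115) and the pointer at about (309,127). I'll zoom to measure these.

Run:
```python
from h import *
a=cv2.imread("pics/w4.png")[95:210,225:345];cv2.imwrite("pics/w4z.png",cv2.resize(a,None,fx=5,fy=5,interpolation=cv2.INTER_CUBIC))
```

```text
(no output)
```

View pics/w4z.png

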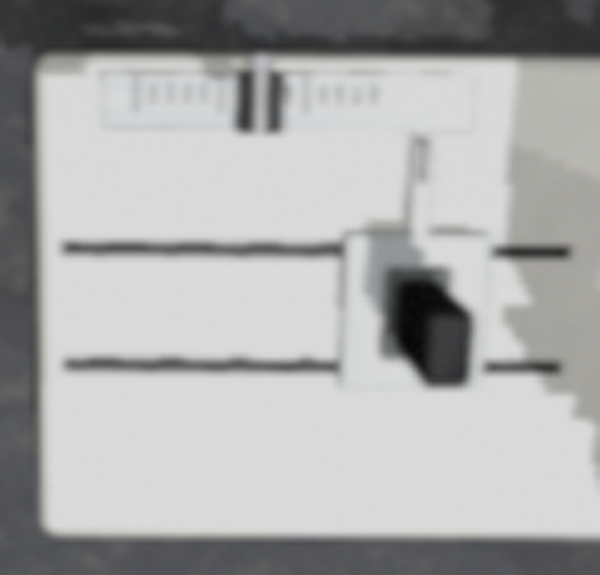

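Rider line at zoom (260,130), pointer line at about (420,158), handle top centre (451,350).

```bash
cat > m4.py <<'E'
from h import *
import pickle
np.set_printoptions(precision=1,suppress=True)
s=pickle.load(open("w4.pkl","rb"))
W=lambda u,v:(225+u/5-.4,95+v/5-.4)
y=np.radians(5.65);ex=np.array([np.cos(y),np.sin(y)]);ey=np.array([-ex[1],ex[0]])
def sh(k,P):
    d=P[:2]-[503.5,-58];print(k,P,"unit",d@ex,d@ey)
    return P
for k,u,z in (("rider",(260,128),37.5),("pointer",(420,155),31.5),("handletop",(451,350),87.5),("FL",(40,58),25),("FR",(45,535),25),("plateFL",(345,235),31.5),("plateBR",(485,384),31.5)):
    sh(k,onz("wrist",W(*u),z,s))
S=lambda u,v:(180+u/3-.33,110+v/3-.33)
for a,b in (((210,86),(612-390,86)),((289,136),(672-390,138))):
    sh("barend",tri([ray("scene",S(*a)),ray("side",S(*b))]))
sh("htop sc",onz("scene",S(185,285),87.5));sh("htop sd",onz("side",S(580-390,258),87.5))
E
python3 m4.py
```

```text
rider [450.4  -4.2  37.5] unit -47.58551860760108 58.76740632980137
pointer [498.7  -7.5  31.5] unit 0.18743740329649583 50.72713270520057
handletop [504.5 -54.2  87.5] unit 1.3919126250732532 3.696322996764135
FL [384.5   8.7  25. ] unit -111.83343983642179 78.09962979861406
FR [ 397.7 -138.6   25. ] unit -113.2620914406808 -69.81467369646936
plateFL [479.8 -33.   31.5] unit -21.115401357812484 27.162739605870325
plateBR [528.9 -74.   31.5] unit 23.662130708397953 -18.44511435991661
barend [554.7 -25.5 256.2] unit 54.16004741873375 27.303373608722744
barend [571.5 -98.6 250.3] unit 63.67268699386005 -47.072929000989085
htop sc [506.6 -53.8  87.5] unit 3.4746444428005785 3.8896441925267724
htop sd [504.  -55.2  87.5] unit 0.8072106739994607 2.7217829597962195
```

Call:
jog_arm --series '[{"dx":0,"dy":0,"dz":0,"rx":0,"ry":0,"rz":7.5,"gripper":0.6},{"dx":0,"dy":0,"dz":0,"rx":0,"ry":0,"rz":7.5,"gripper":0.6},{"dx":0,"dy":0,"dz":0,"rx":0,"ry":0,"rz":7.5,"gripper":0.6},{"dx":0,"dy":0,"dz":0,"rx":0,"ry":0,"rz":7.5,"gripper":0.6},{"dx":0,"dy":0,"dz":0,"rx":0,"ry":0,"rz":7.5,"gripper":0.6},{"dx":0,"dy":0,"dz":0,"rx":0,"ry":0,"rz":7.5,"gripper":0.6},{"dx":0,"dy":0,"dz":0,"rx":0,"ry":0,"rz":7.5,"gripper":0.6},{"dx":0,"dy":0,"dz":0,"rx":0,"ry":0,"rz":7.5,"gripper":0.6},{"dx":0,"dy":0,"dz":0,"rx":0,"ry":0,"rz":7.5,"gripper":0.6},{"dx":0,"dy":0,"dz":0,"rx":0,"ry":0,"rz":7.5,"gripper":0.6},{"dx":0,"dy":0,"dz":0,"rx":0,"ry":0,"rz":7.5,"gripper":0.6},{"dx":0,"dy":0,"dz":0,"rx":0,"ry":0,"rz":7.5,"gripper":0.6}]'

```text
t: 8.75
eef_pos: [431.3, -61.5, 322.3]
tcp_rot: [-1.57, -0.0, 1.676]
ft_force: [0.3, -0.2, 0.3]
opening: 0.598
```

Run:
```python
from m4 import *
for uv in ((434,153),(420,246)): sh("bar@238",onz("wrist",uv,241,s))
s=env.state();print(s["eef_pos"],s["tcp_rot"],s["joints"])
pickle.dump(s,open("w5.pkl","wb"))
cv2.imwrite("pics/w5.png",env.read_camera("wrist")[:,:,::-1])
```

```text
rider [452.1  -4.6  37.5] unit -45.87694603941024 58.1714724143906
pointer [500.5  -7.9  31.5] unit 1.9333972558318906 50.10846343346607
handletop [506.2 -54.6  87.5] unit 3.075712631381136 3.1567476400775756
FL [386.3   8.3  25. ] unit -110.10921511870382 77.4820184653244
FR [ 399.4 -139.2   25. ] unit -111.56347749507187 -70.53344536637555
plateFL [481.6 -33.5  31.5] unit -19.376481464702874 26.53089053592461
plateBR [530.7 -74.5  31.5] unit 25.46293647092763 -19.13994399546676
barend [554.7 -25.5 256.2] unit 54.16004741873375 27.303373608722744
barend [571.5 -98.6 250.3] unit 63.67268699386005 -47.072929000989085
htop sc [506.6 -53.8  87.5] unit 3.4746444428005785 3.8896441925267724
htop sd [504.  -55.2  87.5] unit 0.8072106739994607 2.7217829597962195
bar@238 [567.8  -6.5 241. ] unit 69.01957416996096 44.89462899773424
bar@238 [577.7 -89.7 241. ] unit 70.69254839608965 -38.81002815231657
[431.3 -61.5 322.3] [-1.6 -0.   1.7] [-0.3  0.1  1.8  0.   1.2 -2. ]
```

View pics/w5.png

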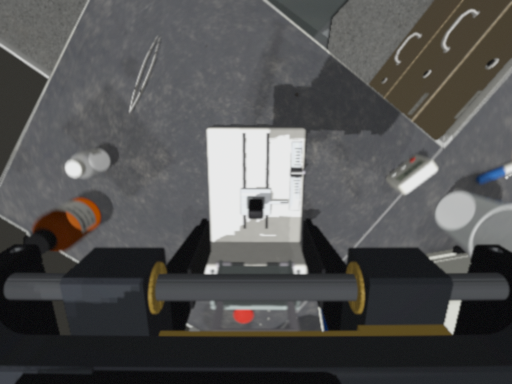

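The wrist view shows the unit between the fingers, the handle top at about (256,207), and the rider line at (296,171).

Run:
```python
from h import *
import pickle
s=pickle.load(open("w5.pkl","rb"))
a=cv2.imread("pics/w5.png")[120:245,195:320];cv2.imwrite("pics/w5z.png",cv2.resize(a,None,fx=5,fy=5,interpolation=cv2.INTER_CUBIC))
print(onz("wrist",(256,207),87.5,s),s["eef_pos"],s["tcp_rot"]);print(env.state()["eef_pos"])
```

```text
[491.90498587 -53.83197311  87.5       ] [431.29693163 -61.53818912 322.27183706] [-1.57023211e+00 -4.53129478e-04  1.67633940e+00]
[431.26210091 -61.54726652 322.27008774]
```

View pics/w5z.png

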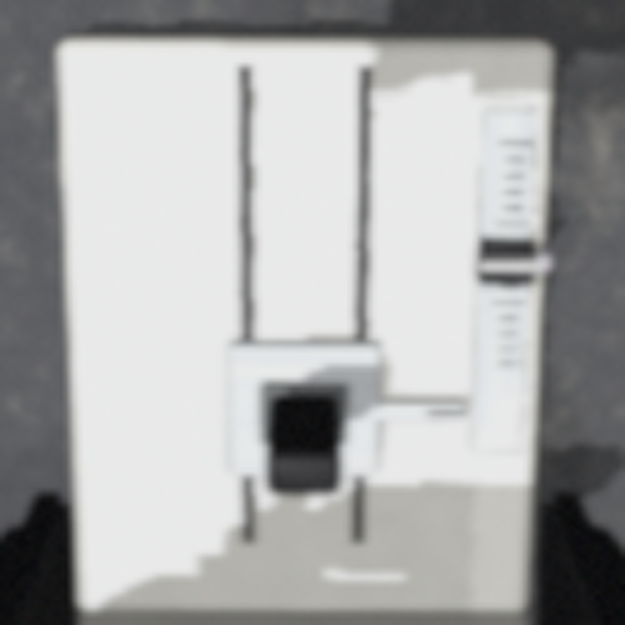

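Run:
```python
from h import *
import pickle
s=pickle.load(open("w5.pkl","rb"))
y=np.radians(5.65);ex=np.array([np.cos(y),np.sin(y)]);ey=np.array([-ex[1],ex[0]])
for k,u,z in (("handle",(305,472),87.5),("rider",(482,268),37.5),("pointer",(466,411),31.5),("FR",(57,42),25),("FL",(553,42),25),("plate FR",(235,343),31.5),("plFL",(382,343),31.5)):
    P=onz("wrist",(195+u[0]/5-.4,120+u[1]/5-.4),z,s);print(k,P,P[:2]@ex,P[:2]@ey)
```

```text
handle [502.32739016 -53.28573695  87.5       ] 494.6409619405784 -102.48168343958669
rider [450.04783591  -4.69487292  37.5       ] 447.3992256352932 -48.97988711098391
pointer [497.9826019   -2.40393595  31.5       ] 495.32666387498233 -51.419322832180285
FR [ 397.41797556 -139.00497476   25.        ] 381.80203582216814 -177.45601074471307
FL [381.71536322   8.69534701  25.        ] 380.717006790238 -28.927293662555996
plate FR [483.34537246 -77.21629611  31.5       ] 473.3951653170569 -124.4271791835234
plFL [478.51368372 -31.55965433  31.5       ] 473.0819081555414 -78.51665724931453
```

Call:
jog_arm --series '[{"dx":0.024,"dy":0.0025,"dz":-0.02,"rx":0,"ry":0,"rz":0,"gripper":0.6},{"dx":0.024,"dy":0.0025,"dz":-0.02,"rx":0,"ry":0,"rz":0,"gripper":0.6},{"dx":0.024,"dy":0.0025,"dz":-0.02,"rx":0,"ry":0,"rz":0,"gripper":0.6},{"dx":0,"dy":0,"dz":-0.035,"rx":0,"ry":0,"rz":0,"gripper":0.6},{"dx":0,"dy":0,"dz":-0.035,"rx":0,"ry":0,"rz":0,"gripper":0.6},{"dx":0,"dy":0,"dz":-0.02,"rx":0,"ry":0,"rz":0,"gripper":0.6},{"dx":0,"dy":0,"dz":0,"rx":0,"ry":0,"rz":0,"gripper":0.6},{"dx":0,"dy":0,"dz":0,"rx":0,"ry":0,"rz":0,"gripper":0.6}]'

```text
t: 9.6
eef_pos: [503.0, -54.1, 172.8]
tcp_rot: [-1.57, -0.0, 1.669]
ft_force: [-0.7, -1.1, 0.3]
opening: 0.599
```

Run:
```python
from h import *
import pickle
s=env.state();print(s["eef_pos"],s["tcp_rot"],s["ft_force"])
pickle.dump(s,open("w6.pkl","wb"))
cv2.imwrite("pics/w6.png",env.read_camera("wrist")[:,:,::-1])
a=env.read_camera("scene")[:,:,::-1]
b=env.read_camera("side")[:,:,::-1]
c=np.hstack([a[110:270,180:310],b[110:270,180:310]])
cv2.imwrite("pics/s6z.png",cv2.resize(c,None,fx=3,fy=3,interpolation=cv2.INTER_CUBIC))
```

```text
[502.98988848 -54.06978704 172.81088926] [-1.57049226e+00 -2.34921165e-04  1.66937542e+00] [-0.68949366 -1.13035637  0.2781536 ]
```

View pics/s6z.png

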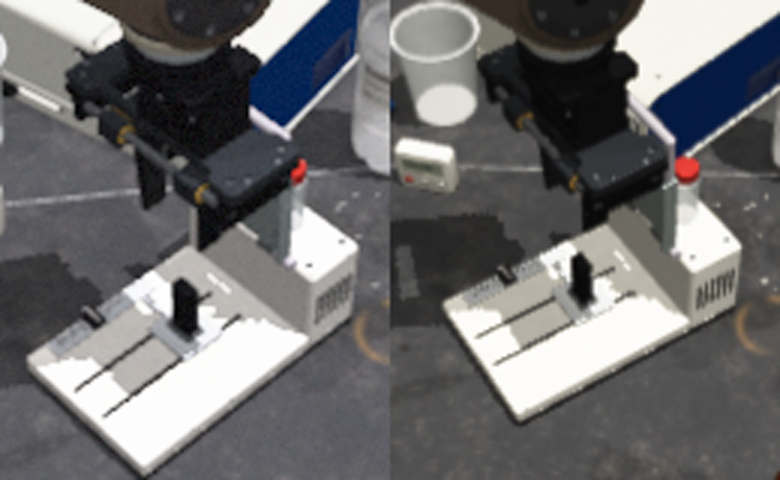

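View pics/w6.png

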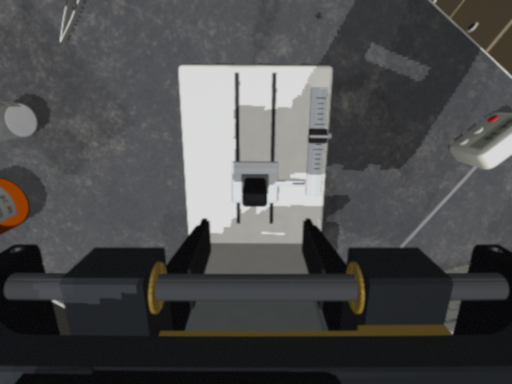

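The cover bar stands behind the gripper body. I'll check the wrist link's height against the bar before lowering.

Run:
```python
from h import *
for n,uv in (("side",(242,126.5)),("scene",(180+190/3,110+55/3))):
    o,d=ray(n,uv)
    # closest approach to vertical axis
    t=((np.array([503,-54])-o[:2])@d[:2])/(d[:2]@d[:2]);print(n,o+d*t, np.linalg.norm(o), t)
```

```text
side [509.79654658 -57.07115615 334.11049469] 1137.0718803836455 867.2395668478183
scene [510.65221645 -59.8131824  334.30168844] 1206.8346751231463 1020.8671447532845
```

The link's clearance to the upright bar is slim, so I'll tilt the tool 8° towards the robot. The pads stay parallel to the post sides. Then I'll lower.

Call:
jog_arm --series '[{"dx":0,"dy":0,"dz":0,"rx":0.8,"ry":-8,"rz":0,"gripper":0.6},{"dx":0,"dy":0,"dz":-0.03,"rx":0,"ry":0,"rz":0,"gripper":0.6},{"dx":0,"dy":0,"dz":-0.03,"rx":0,"ry":0,"rz":0,"gripper":0.6},{"dx":0,"dy":0,"dz":-0.02,"rx":0,"ry":0,"rz":0,"gripper":0.6},{"dx":0,"dy":0,"dz":0,"rx":0,"ry":0,"rz":0,"gripper":0.6},{"dx":0,"dy":0,"dz":0,"rx":0,"ry":0,"rz":0,"gripper":0.6}]'

```text
t: 10.35
eef_pos: [502.8, -54.2, 93.6]
tcp_rot: [-1.712, 0.0, 1.67]
ft_force: [-0.2, -0.6, 0.2]
opening: 0.604
```

Run:
```python
from h import *
import pickle
s=env.state();print(s["eef_pos"],s["tcp_rot"],s["ft_force"])
pickle.dump(s,open("w7.pkl","wb"))
w=env.read_camera("wrist")[:,:,::-1]
cv2.imwrite("pics/w7.png",w)
b=env.read_camera("side")[:,:,::-1]
c=np.hstack([cv2.resize(b[110:270,180:310],None,fx=2.4,fy=2.4),w])
cv2.imwrite("pics/s7z.png",cv2.resize(b[90:270,180:330],None,fx=3,fy=3,interpolation=cv2.INTER_CUBIC))
```

```text
[502.81237295 -54.21821499  93.60817517] [-1.71203146e+00  1.76833657e-04  1.67031933e+00] [-0.21038153 -0.58077798  0.17283201]
```

View pics/w7.png

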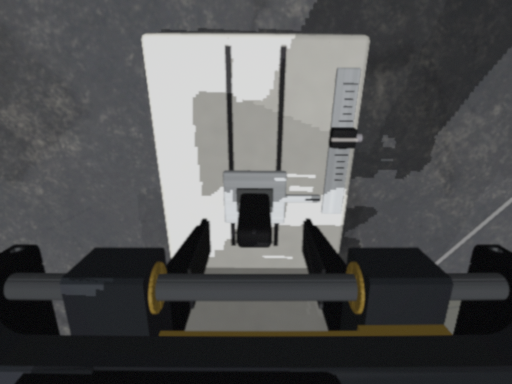

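View pics/s7z.png

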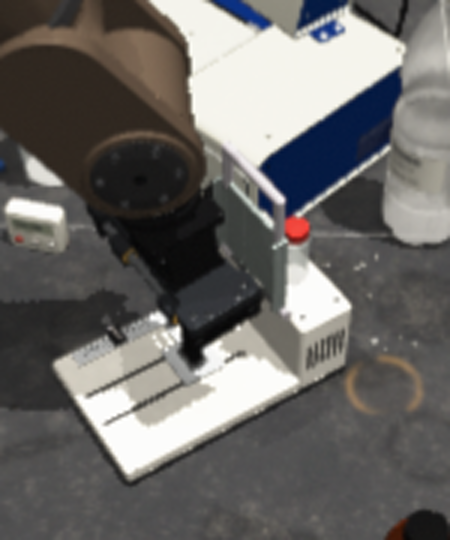

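The wrist link leans away from the cover, and the handle sits centred between the fingers at column 255. I'll lower and close.

Call:
jog_arm --series '[{"dx":0,"dy":0,"dz":-0.018,"rx":0,"ry":0,"rz":0,"gripper":0.6},{"dx":0,"dy":0,"dz":-0.015,"rx":0,"ry":0,"rz":0,"gripper":0.6},{"dx":0,"dy":0,"dz":0,"rx":0,"ry":0,"rz":0,"gripper":0.6},{"dx":0,"dy":0,"dz":0,"rx":0,"ry":0,"rz":0,"gripper":0},{"dx":0,"dy":0,"dz":0,"rx":0,"ry":0,"rz":0,"gripper":0},{"dx":0,"dy":0,"dz":0,"rx":0,"ry":0,"rz":0,"gripper":0},{"dx":0,"dy":0,"dz":0,"rx":0,"ry":0,"rz":0,"gripper":0},{"dx":0,"dy":0,"dz":0,"rx":0,"ry":0,"rz":0,"gripper":0},{"dx":0,"dy":0,"dz":0,"rx":0,"ry":0,"rz":0,"gripper":0},{"dx":0,"dy":0,"dz":0,"rx":0,"ry":0,"rz":0,"gripper":0}]'

```text
t: 11.45
eef_pos: [502.7, -55.3, 60.1]
tcp_rot: [-1.712, 0.001, 1.67]
ft_force: [-3.0, -13.1, 3.8]
opening: 0.229
```

Run:
```python
from h import *
import pickle
s=env.state();print(s["eef_pos"],s["tcp_rot"],s["ft_force"],s["opening"])
pickle.dump(s,open("w8.pkl","wb"))
w=env.read_camera("wrist")[:,:,::-1]
cv2.imwrite("pics/w8.png",w)
cv2.imwrite("pics/w8z.png",cv2.resize(w[90:250,200:370],None,fx=3.5,fy=3.5,interpolation=cv2.INTER_CUBIC))
```

```text
[502.6545914  -55.27621827  60.05553135] [-1.71244017e+00  1.19722204e-03  1.66967645e+00] [ -2.95483217 -13.10961223   3.83306745] 0.22884888586045588
```

View pics/w8z.png

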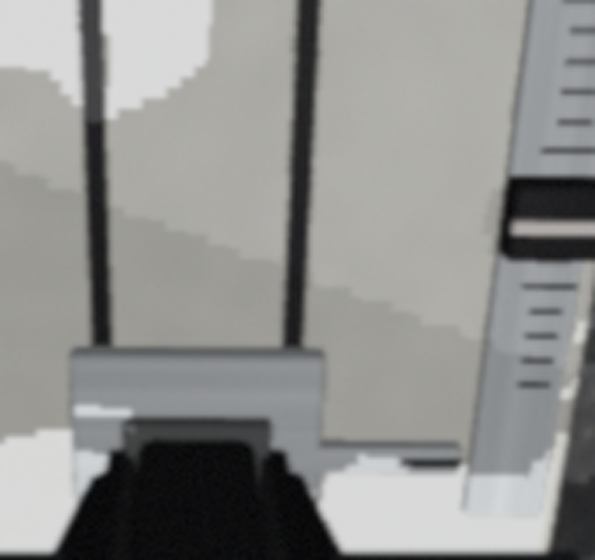

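The handle is held (21.7 mm opening). I'll pull about 46 mm, then measure.

Call:
jog_arm --series '[{"dx":-0.006,"dy":-0.0016,"dz":0,"rx":0,"ry":0,"rz":0,"gripper":0},{"dx":-0.006,"dy":-0.0006,"dz":0,"rx":0,"ry":0,"rz":0,"gripper":0},{"dx":-0.006,"dy":-0.0006,"dz":0,"rx":0,"ry":0,"rz":0,"gripper":0},{"dx":-0.006,"dy":-0.0006,"dz":0,"rx":0,"ry":0,"rz":0,"gripper":0},{"dx":-0.006,"dy":-0.0006,"dz":0,"rx":0,"ry":0,"rz":0,"gripper":0},{"dx":-0.006,"dy":-0.0006,"dz":0,"rx":0,"ry":0,"rz":0,"gripper":0},{"dx":-0.006,"dy":-0.0006,"dz":0,"rx":0,"ry":0,"rz":0,"gripper":0},{"dx":-0.004,"dy":-0.0004,"dz":0,"rx":0,"ry":0,"rz":0,"gripper":0},{"dx":0,"dy":0,"dz":0,"rx":0,"ry":0,"rz":0,"gripper":0},{"dx":0,"dy":0,"dz":0,"rx":0,"ry":0,"rz":0,"gripper":0}]'

```text
t: 12.5
eef_pos: [457.2, -59.7, 60.1]
tcp_rot: [-1.714, 0.001, 1.67]
ft_force: [6.3, 4.3, -1.1]
opening: 0.23
```

```bash
cat > look.py <<'E'
import sys
from h import *
import pickle
n=sys.argv[1]
s=env.state();print(s["eef_pos"],s["tcp_rot"],s["ft_force"],s["opening"])
pickle.dump(s,open(n+".pkl","wb"))
w=env.read_camera("wrist")[:,:,::-1]
cv2.imwrite(f"pics/{n}.png",w)
cv2.imwrite(f"pics/{n}z.png",cv2.resize(w[140:250,260:380],None,fx=5,fy=5,interpolation=cv2.INTER_CUBIC))
E
python3 look.py w9
```

```text
[457.24331778 -59.72114379  60.07701509] [-1.71353045e+00  5.80292316e-04  1.66986440e+00] [ 6.27980416  4.34633305 -1.14179323] 0.2300365548377139
```

View pics/w9.png

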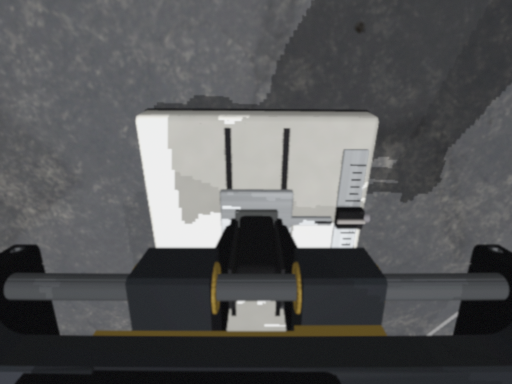

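View pics/w9z.png

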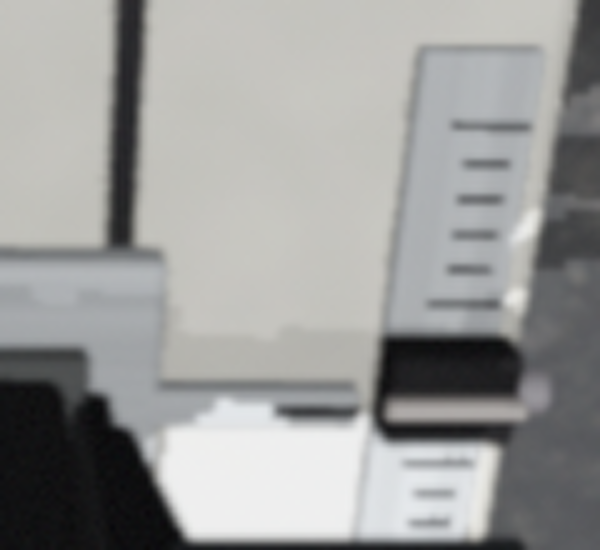

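Zoom: pointer line ends at (357,411), and the rider line's near edge is at (388,410).

Run:
```python
from h import *
import pickle
s=pickle.load(open("w9.pkl","rb"))
y=np.radians(5.65);ex=np.array([np.cos(y),np.sin(y)]);ey=np.array([-ex[1],ex[0]])
for k,u,z in (("rider",(388,410),37.5),("rider2",(525,411),37.5),("pointer",(355,411),31.5),("pointer0",(285,411),31.5),("plate L",(0,252),31.5),("plateR",(162,252),31.5)):
    P=onz("wrist",(260+u[0]/5-.4,140+u[1]/5-.4),z,s);print(k,P,P[:2]@ex,P[:2]@ey)
print("tcp moved",(s["eef_pos"]-pickle.load(open("w8.pkl","rb"))["eef_pos"])[:2]@ex)
```

```text
rider [449.71374681  -6.6302748   37.5       ] 446.87621662853496 -50.872995008911964
rider2 [448.11692428  11.26442461  37.5       ] 447.04890921719146 -32.90802113724448
pointer [453.67595143  -8.80420897  31.5       ] 450.60514553946933 -53.42645235566015
pointer0 [454.60048844 -18.22569118  31.5       ] 450.5976332707738 -62.89318565527783
plate L [434.90616414 -58.95467722  31.5       ] 426.9891625162604 -101.48537167608482
plateR [432.85277143 -38.28556343  31.5       ] 426.98064788070195 -80.71451195127293
tcp moved -45.62826844410844
```

Run:
```python
import cv2,numpy as np
w=cv2.imread("pics/w9.png")
cv2.imwrite("pics/w9y.png",cv2.resize(w[208:236,285:372],None,fx=9,fy=9,interpolation=cv2.INTER_NEAREST))
w=cv2.imread("pics/w7.png")
cv2.imwrite("pics/w7y.png",cv2.resize(w[180:220,270:350],None,fx=9,fy=9,interpolation=cv2.INTER_NEAREST))
```

```text
(no output)
```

View pics/w9y.png

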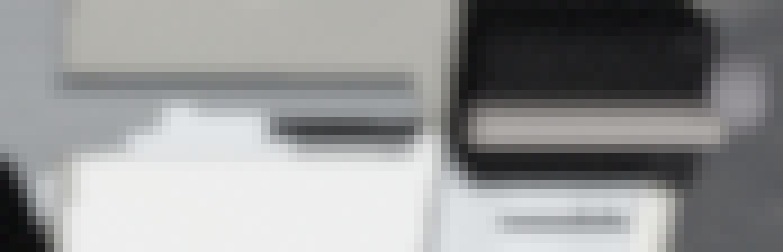

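View pics/w7y.png

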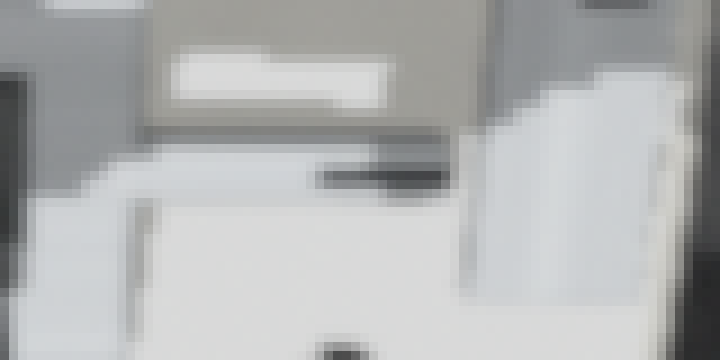

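Run:
```python
import cv2
from h import *
import pickle
w=cv2.imread("pics/w7.png")
cv2.imwrite("pics/w7r.png",cv2.resize(w[120:160,310:370],None,fx=9,fy=9,interpolation=cv2.INTER_NEAREST))
y=np.radians(5.65);ex=np.array([np.cos(y),np.sin(y)])
s=pickle.load(open("w7.pkl","rb"))
print(onz("wrist",(318,199.3),31.5,s)[:2]@ex,onz("wrist",(333,138.3),37.5,s)[:2]@ex,onz("wrist",(333,139.3),37.5,s)[:2]@ex)
s=pickle.load(open("w8.pkl","rb"))
W=lambda u,v:(200+u/3.5-.4,90+v/3.5-.4)
print(onz("wrist",W(455,463),31.5,s)[:2]@ex,onz("wrist",W(512,227),37.5,s)[:2]@ex)
```

```text
496.1816503046033 446.26697414076955 446.97148487960646
496.24585552538554 446.78972356731526
```

View pics/w7r.png

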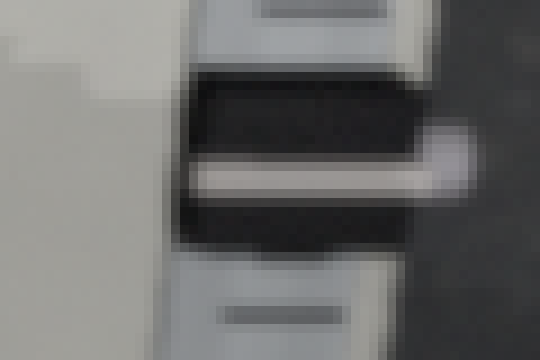

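Three close views agree that the total travel is about 49.3 mm, so 3.7 mm remain.

Call:
jog_arm --series '[{"dx":-0.002,"dy":-0.0002,"dz":0,"rx":0,"ry":0,"rz":0,"gripper":0},{"dx":-0.0015,"dy":-0.0002,"dz":0,"rx":0,"ry":0,"rz":0,"gripper":0},{"dx":0,"dy":0,"dz":0,"rx":0,"ry":0,"rz":0,"gripper":0},{"dx":0,"dy":0,"dz":0,"rx":0,"ry":0,"rz":0,"gripper":0},{"dx":0,"dy":0,"dz":0,"rx":0,"ry":0,"rz":0,"gripper":0},{"dx":0,"dy":0,"dz":0,"rx":0,"ry":0,"rz":0,"gripper":0}]'

```text
t: 13.15
eef_pos: [453.8, -60.0, 60.1]
tcp_rot: [-1.714, 0.001, 1.67]
ft_force: [7.1, 5.1, -0.5]
opening: 0.23
```

```bash
python3 look.py w10
python3 - <<'E'
from h import *
a=env.read_camera("scene")[:,:,::-1]
b=env.read_camera("side")[:,:,::-1]
cv2.imwrite("pics/d10.png",cv2.resize(np.hstack([a[90:320,150:370],b[80:310,150:370]]),None,fx=1.8,fy=1.8,interpolation=cv2.INTER_CUBIC))
E
```

```text
[453.83807274 -60.04476428  60.06728045] [-1.71356038e+00  5.44306405e-04  1.66993911e+00] [ 7.08147405  5.10697017 -0.52190251] 0.2299788627479331
```

View pics/w10z.png

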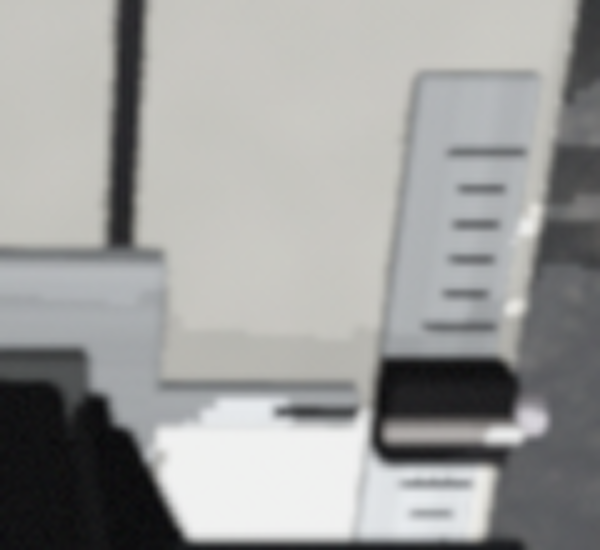

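View pics/d10.png

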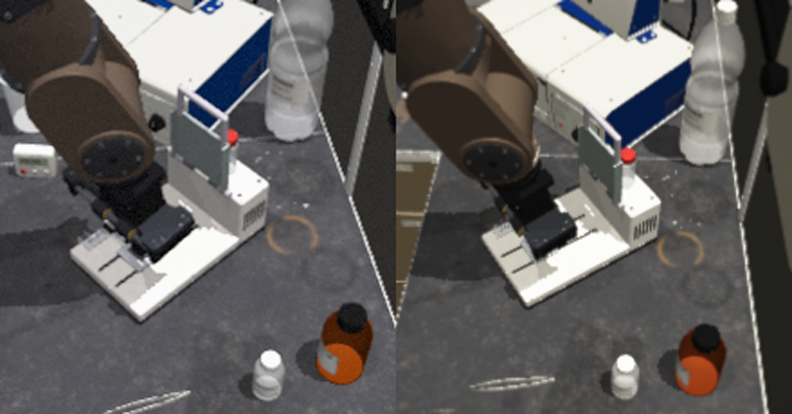

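Run:
```python
from h import *
import pickle
s=pickle.load(open("w10.pkl","rb"))
y=np.radians(5.65);ex=np.array([np.cos(y),np.sin(y)])
for k,u,z in (("rider",(388,431),37.5),("pointer",(355,411),31.5)):
    P=onz("wrist",(260+u[0]/5-.4,140+u[1]/5-.4),z,s);print(k,P,P[:2]@ex)
st=env.state();print(st["qvel"],st["opening"])
```

```text
rider [449.43981856  -6.27606677  37.5       ] 446.63849142818253
pointer [450.26326053  -9.1296538   31.5       ] 447.17699347101814
[-0.00022366 -0.00065914  0.0004096   0.00065439  0.00068036  0.00016878] 0.22882405790322743
```

The pointer is 0.5 mm from the rider line and at rest, the cover is upright, and nothing else has moved. I'll hand the job in.

```bash
python3 -c "
from cell import env
print(env.job_done())"
```

```text
the job is handed in; nothing more can be done
None
```

The job is done and handed in at about 13.4 s. The cover stands straight up by itself, and the gripper holds the black handle with the slide's pointer at the rider's line. No verdict was reported.

**What I did:** I folded the cover up by its bar to about 1.57 rad, let go and backed away. I then gripped the handle across its sides, with the tool tilted 8° clear of the cover. I pulled the slide about 49 mm to the front and kept holding it.

**Last checks:**
- **Pointer:** it is about 0.5 mm from the rider's line in the last wrist picture, within the 4 mm allowed. The arm was at rest.
- **Grip:** the opening of about 22 mm matches the post. The wrist read 7 N along x and 5 N along y, about what the spring should give.
- **Surroundings:** the rider's measured position stayed within about 1 mm. In the last scene and side pictures the cover is still upright, and the vial, timer and bottles look unmoved. The cup was mostly hidden or out of frame there.

**Disagreements:**
- **Pull distance:** the first estimates from farther away gave 47.9 mm, while the close views gave about 49.3 mm. I used the close views.
- **Cover angle:** a rough two-camera fix of the raised bar put it about 15 mm too high and 10 mm too far forward. I judged the cover upright from where the gripper let go and from the wrist view, which agreed with each other.

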